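# Snap the battery cover onto a cased test set

### The job

Open the lid of the dark blue instrument case all the way back until it rests on its stop, then take the yellow battery cover from the rubber mat and press it down onto the black battery bay inside the case until it snaps fully home. Do not let up: finish while your fingers are still pressing the cover down firmly (about 10 to 15 N), with the lid still open and the other things on the bench and mat left where they are.

Things in the scene. Friction and masses are not known exactly. Their poses are not given: they have to be found in the camera images.
- lid (a joint): Lid of the case, hinged along the case's far top edge: 0 shut, 1.8 rad wide open on its stop. It weighs 0.35 kg, falls shut when let go below about 1.35 rad and falls gently back onto its stop when let go beyond about 1.45 rad.
- lid_hinge (a point): Point on the lid's hinge line, middle of the far top edge of the case, at the rim (100 mm above the bench). The hinge line runs along the case's y. As the lid opens, this point's frame turns with it about y; its position stays.
- lid_grip (a point): Centre of the orange pull at the lid's front edge: bar 24 mm long along the hinge, 16 mm diameter, 28 mm out from the lid's edge on a 12 mm wide steel neck; shut, 208 mm from the hinge line towards the robot and 12 mm above it. Pinch it across its ends from above, fingers closing along the hinge line: it turns between them as the lid swings. The frame turns with the lid.
- case: Dark blue carry case of a test set, fixed to the bench, outside 180 (x) by 300 (y) by 100 mm high, walls 6 mm, with a light grey panel 30 mm below the rim. Origin: centre of its underside; x points to the hinge side, away from the robot (yaw varies). The hollow lid on it is 30 mm high.
- bay_mouth (a point): Centre of the mouth of the black battery bay inside the case, level with its white seat strips (95 mm above the bench). Axes as the case's. Opening 46 (x) by 62 mm (y); in each y side a sprung round catch bar (10 mm thick, along x) juts in, leaving 46 mm between the two. The bay's place on the panel varies.
- cover_center (a point): Centre of the yellow battery cover, half-way up its 49 mm height; z up. On top, in the middle, a grip rib 34 mm (x) by 12 mm (y) by 24 mm high, its top 24.5 mm above this point; the plate's top is 0.5 mm above this point. Fully home, this point is 4.5 mm above bay_mouth, with the cover's x along the bay's x, either way round; play along x 3 mm each way.
- bay: The bay itself, 88 (x) by 76 (y) by 25 mm, fixed on the panel; origin: centre of its underside. The legs enter freely; from about 13 mm above home the catches resist with some 10 N; about 6 mm above home they snap in and the resistance vanishes until the plate meets its seat.
- seat: The two white seat strips on top of the bay that take the cover's plate. Same origin as the bay; strip tops 25 mm above it.
- cover: The cover itself, about 60 g; origin between its feet, at foot level. Plate 80 (x) by 64 (y) by 5 mm, underside 20 mm above the feet. Two clip legs below, 20 mm long, 40 mm wide in x, at y = +-19 mm, bulging out to y = +-25.5 mm at 8 mm above the foot. It stands on its legs on the mat.
- mat: Black rubber mat 260 (x) by 150 (y) by 4 mm, fixed to the bench; the cover and the grey plate lie on it.
- blank: Loose plain grey plate 66 by 50 by 10 mm on the mat, not needed; origin under its centre.
- jar: Glass jar with white cap, 60 mm diameter, 75 mm high, not needed; origin under its centre.
- mug: Blue mug, 80 mm diameter, 90 mm high, not needed; origin under its centre.
- tape: Flat blue ring, 84 mm diameter, 20 mm high, not needed; origin under its centre.
- adapter: Small aluminium block with brass ends, 82 by 30 by 28 mm, not needed; origin under its centre.
- cell: Green upright cylinder, 32 mm diameter, 60 mm high, not needed; origin under its centre.
- driver: Red-handled screwdriver lying on the bench near the robot, not needed; origin under its middle.
Not all that is in view belongs to the job. There is more than one size of the cover; the job needs the smallest.

How it is judged:
On the way, in this order (a step that is already met when the one before it is completed fails the run):
1. the lid lies open on its stop (value of joint lid above 1.72 rad), for 0.2 s.
2. the cover has snapped home on the bay, lid still open (z of cover_center in the frame of bay_mouth below 0.007 m and horizontal distance between cover_center and bay_mouth below 0.006 m and angle between cover's own z axis and vertical below 0.08 rad and value of joint lid above 1.7 rad), for 0.1 s.
At the end, for the whole second after the job is handed in: Cover snapped home (centre within 6 mm sideways of bay_mouth, under 7 mm above it; level to 0.08 rad, in line to 0.15 rad), at rest, fingers still pressing it so that it bears on the white seat strips with over 5 N through the last second; lid open beyond 1.7 rad (all of step 2 and angle between the x axis of cover and the x axis of bay, either way round below 0.15 rad and contact force between cover and seat above 5 N and contact force between the fingers and cover above 4 N and linear speed of cover below 0.02 m/s); the arm keeps its last pose, push and grip.
It fails at once if a bystander was pushed more than 3 cm or knocked over (distance of any of blank, jar, mug, tape, cell, adapter, driver from where it was at the start of the episode above 0.03 m or angle between any of jar, mug, cell's own z axis and vertical above 0.6 rad).
It also fails if it takes over 72 s, if anything falls off the work surface, if the arm or the gripper's body presses on something with over 40 N, if the wrist force passes 120 N, or if a joint passes its speed limit or range.

### The arm

A 7-joint arm with a two-finger parallel gripper is mounted at the origin on the work surface. World frame = base frame: x ahead of the robot, y to its left, z up, the work surface at z = 0. Lengths are in m, angles in rad, forces in N, time in s.
With the tool pointing down it reaches from about 0.425 to 1.025 m from the base axis. Payload 9.4 kg.
Tool frame: the origin (TCP) lies on the centre line of the jaws, within the pads' length; the fingertips stand 14 mm ahead of it and the grasp point (between the pads) lies 5 mm behind it (r.tip_reach is the distance from the TCP to the fingertips, in m); x points along the fingers, y is the direction in which the jaws open and shut, and the axes are right-handed (so a half turn about x gives the same grasp; the last joint's range is limited). The gripper opens to 93 mm and grips with 3 to 60 N. Pads are 15 mm wide; open, the fingers measure 128 mm over their backs; the gripper's body (75 mm by 188 mm) begins 65 mm behind the grasp point.
Start: joints at [1.167, 0.599, -0.003, 1.599, 0.002, 0.943, -0.08], TCP at [0.233, -0.687, 0.233] pointing down, gripper open.
Joint ranges: [-2.57, 2.57], [-0.35, 1.97], [-1.29, 1.29], [0.11, 2.56], [-1.05, 4.19], [0.11, 1.86], [-2.63, 2.63]. Speed limits (rad/s): [2.22, 2.22, 3.01, 3.01, 3.14, 3.14, 3.14].

### API

Orientations are given as a unit quaternion [w, x, y, z].
In Python, from bench import r gives the robot as it stands. The module is installed in compiled form; this text tells all that it offers.
- The arm moves only by the tool jog_arm, never from a script. Its arguments are lists of equal length, an entry for each row: "jaw": the finger opening in mm, from 0 to 93; "travel": the shift along the world's x, y, z in mm, a list of three; "twist": the turn about the world's z in rad. A call has 1 to 10 rows; each row is the pose to reach, as a shift and turn from the pose commanded when the call began; what a row does not reach only later rows make up. A row lasts 1/12 s, in which the tool goes at most 41.7 mm and 7.16 degrees, less where a joint would pass 70% of its speed; a pose out of reach is approached as far as the arm can. A call with a gripper value outside its range is refused whole. The fingers move at their own pace and stop on an object; the grip force is fixed at half the most. Time passes only in rows, so rows that repeat a pose let the fingers close. It gives the time, the measured TCP pose, the force and the opening at its end, in the units of the state.
- r.observe(): the state, without advancing time (a new reading comes with each control period).
- r.read_camera(name): name is "scene" or "side" or "wrist"; returns (picture, depth): 480x640x3 uint8, red, green, blue; 480x640 float32, m along the optical axis (not along the pixel's ray), 0 where there is no reading.
- r.camera_model(name): a dict with "fx", "fy", "cx", "cy" (pixels), "rvec" (rotation vector, rad) and "tvec" (3), from world to camera coordinates, as OpenCV has them; the wrist camera has in their place "T_tool_cam" (4x4, takes a point from camera to tool coordinates, whose origin is the TCP and whose axes are the tool frame's). Camera axes: x right, y down, z forward; pixel columns grow to the right and rows downward; lengths in m; the calibration is good to about 2 mm. A picture is of the moment at which its call begins: read the wrist's pose just before it. camera_model takes no time and is no camera call.
- r.sign_off(): hands the job in, once; it reports no verdict.
Trained networks look in the newest picture that a camera, given by its name, has taken for a name from the list of things; names that differ only in an ending like _2 or _b are one class to them, and where a whole thing is asked for, a point or a joint stands for the part that bears it (a point fixed in the world has none). Each returns a list of dicts, best first, with "conf" (0 to 1); they miss things now and then, are a little off and sometimes report something else, mostly with a low value. They report only what shows in the picture. A call takes as long as a camera call. They do not tell look-alikes from the thing itself.
- r.find_in(camera, target): "xyz" ([x, y, z] in m, in the coordinates of the camera as it stood for that picture, good to about 4 mm: the middle of the surface that is visible of it).
The state is a dict: "t": time; "joint_pos": joint angles; "dq": joint speeds; "joint_torque": joint torques, N m; "ee_pos": TCP position; "ee_rot": TCP orientation; "wrist_force": force on the tool from outside, world axes, zero at the start; "wrist_torque": the same for the moment, N m; "finger_gap": finger opening in m.
Only numpy, scipy, OpenCV 4.12 (cv2) and the standard library are available. Lean on these libraries where they do the work, as an engineer would, in place of code of your own. Each camera call takes 0.05 s, during which the arm holds its last target.

## Working session

There is one attempt and no reset: what is moved stays moved. The work goes in short steps, Python scripts to look and compute and a tool call to move; the robot and the scene stay as the last step left them, time stands still between calls to the robot, and variables do not carry over. Pictures are saved under pics/ and viewed, and the job is handed in when it is done.

Besides the shell and the picture viewer there is one more tool, called after "Emit:" by a JSON object that holds its "fn" and its "kwargs", one argument or row to a line. jog_arm: Moves the arm, as the interface text tells. Its arguments: {"type":"object","properties":{"jaw":{"type":"array"},"travel":{"type":"array"},"twist":{"type":"array"}},"required":["jaw","travel","twist"]}

```bash
mkdir -p pics; cat > h.py <<'E'
import numpy as np, cv2
from bench import r
def shot(n,f):
    p,d=r.read_camera(n); cv2.imwrite('pics/'+f,p[:,:,::-1]); np.save('pics/'+f[:-4]+'_d.npy',d); return p,d
def cam2world(n,pts,st=None):
    m=r.camera_model(n); pts=np.atleast_2d(pts)
    if 'rvec' in m:
        R=cv2.Rodrigues(np.array(m['rvec'],float))[0]; return (pts-np.array(m['tvec']).ravel())@R
    from scipy.spatial.transform import Rotation as Ro
    st=st or r.observe(); q=np.array(st['ee_rot']); T=np.array(m['T_tool_cam'])
    t=pts@T[:3,:3].T+T[:3,3]
    return Ro.from_quat(q[[1,2,3,0]]).apply(t)+np.array(st['ee_pos'])
def back(n,u,v,z,st=None):
    m=r.camera_model(n); u,v,z=map(np.asarray,(u,v,z))
    return cam2world(n,np.stack([(u-m['cx'])/m['fx']*z,(v-m['cy'])/m['fy']*z,z],-1),st)
E
python3 - <<'E'
from h import *
np.set_printoptions(precision=4,suppress=True)
s=r.observe(); print(s, r.tip_reach)
for n in ['scene','side','wrist']:
    shot(n,n+'0.png'); print(n,r.camera_model(n))
E
```

```text
{'t': 0.0, 'joint_pos': array([ 1.1673,  0.6001, -0.0026,  1.6002,  0.0018,  0.9429, -0.0798]), 'dq': array([-0.0003, -0.0003,  0.0001,  0.0008, -0.0001,  0.0002,  0.0001]), 'joint_torque': array([  0.0008, -76.5064,   1.4977, -25.2348,  -0.0525,   0.017 ,
         0.0001]), 'ee_pos': array([ 0.2326, -0.6862,  0.2317]), 'ee_rot': array([-0.1145, -0.6975, -0.1156,  0.6978]), 'wrist_force': array([-0.3987,  0.3847, -0.0085]), 'wrist_torque': array([ 0.0069, -0.0209,  0.0183]), 'finger_gap': 0.09289635863882006} 0.014
scene {'fx': 527.8478280680563, 'fy': 527.8478280680563, 'cx': 320.67400576006963, 'cy': 241.78185644072047, 'rvec': array([ 1.0439,  2.4542, -1.0151]), 'tvec': array([ 0.3303, -0.1896,  1.4274])}
side {'fx': 524.8110545296447, 'fy': 524.8110545296447, 'cx': 318.8162155161369, 'cy': 237.6098784671906, 'rvec': array([ 0.4885, -2.8179,  0.9824]), 'tvec': array([0.4751, 0.1896, 1.1671])}
wrist {'fx': 400.1104915985479, 'fy': 400.1104915985479, 'cx': 321.41196104052403, 'cy': 230.46454277827064, 'T_tool_cam': array([[-0.0001, -0.2984,  0.9544, -0.1507],
       [ 1.    , -0.0005, -0.0001, -0.0006],
       [ 0.0005,  0.9544,  0.2984, -0.0827],
       [ 0.    ,  0.    ,  0.    ,  1.    ]])}
```

View pics/scene0.png

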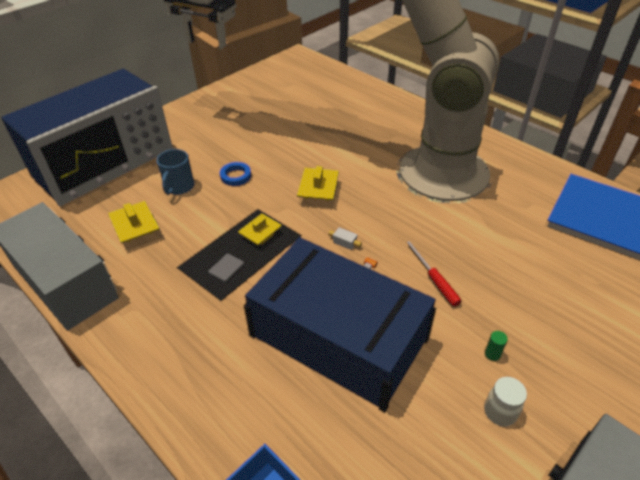

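View pics/side0.png

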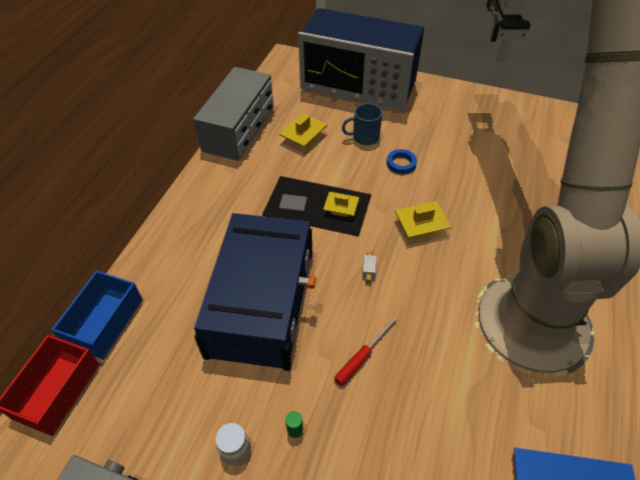

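View pics/wrist0.png

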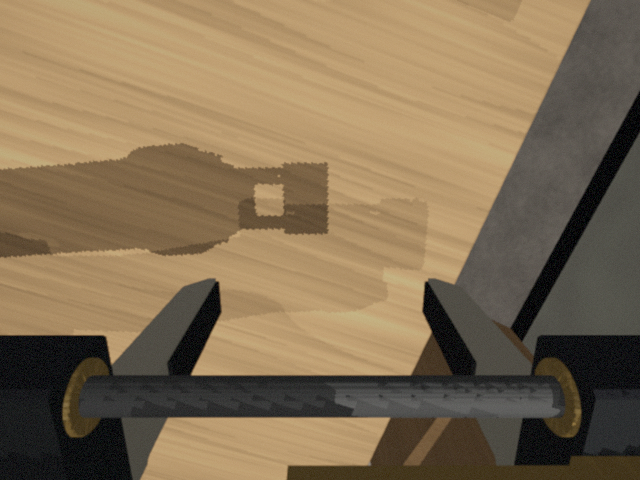

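The scene view shows the case (340,315), orange pull (370,262), cover on the mat (261,229) and two larger yellow covers off the mat (135,222 and 319,185). The side view agrees: pull (312,281), cover (341,205). Now I'll measure them.

```bash
python3 - <<'E'
from h import *
np.set_printoptions(precision=4,suppress=True)
for n in ['scene','side']:
    for t in ['lid_grip','cover','mat','blank','adapter','lid','driver','mug']:
        for k in r.find_in(n,t)[:3]: print(n,t,round(k['conf'],2),cam2world(n,k['xyz'])[0])
print(r.observe()['t'])
# colour masks
for n in ['scene','side']:
    p=cv2.imread(f'pics/{n}0.png'); d=np.load(f'pics/{n}0_d.npy'); hsv=cv2.cvtColor(p,cv2.COLOR_BGR2HSV)
    for nm,lo,hi in [('yellow',(22,170,60),(34,255,255)),('orange',(5,180,120),(16,255,255)),('blue',(108,110,20),(125,255,120))]:
        m=cv2.inRange(hsv,lo,hi); c,l,stt,ce=cv2.connectedComponentsWithStats(m)
        for i in range(1,c):
            if stt[i,4]>25:
                v,u=np.where((l==i)&(d>0)); P=back(n,u,v,d[v,u]); print(n,nm,ce[i],stt[i,4],'med',np.median(P,0),'zmax',np.percentile(P[:,2],[2,50,98]))
E
```

```text
scene lid_grip 0.68 [0.6007 0.1771 0.1314]
scene cover 0.96 [ 0.5142 -0.1668  0.0323]
scene cover 0.89 [ 0.7019 -0.388   0.0365]
scene cover 0.87 [ 0.3054 -0.1764  0.0375]
scene mat 0.6 [0.4267 0.4009 0.0466]
scene mat 0.58 [ 0.5832 -0.1552  0.0022]
scene blank 0.68 [ 0.6337 -0.1393  0.0156]
scene adapter 0.92 [ 0.3893 -0.0086  0.0203]
scene lid 0.69 [0.6   0.176 0.13 ]
scene driver 0.78 [0.3416 0.236  0.0194]
scene mug 0.92 [ 0.5303 -0.4469  0.0595]
side lid_grip 0.63 [0.5853 0.1839 0.1335]
side lid_grip 0.61 [0.3457 0.2294 0.0232]
side cover 0.76 [ 0.6903 -0.3858  0.0386]
side cover 0.7 [ 0.2928 -0.1773  0.038 ]
side cover 0.64 [ 0.5038 -0.1655  0.0293]
side mat 0.85 [ 0.575  -0.1574  0.0003]
side mat 0.24 [0.5851 0.1801 0.1323]
side blank 0.96 [ 0.6276 -0.1453  0.0151]
side adapter 0.86 [ 0.3803 -0.0039  0.0336]
side lid 0.95 [0.5786 0.1804 0.1277]
side driver 0.73 [0.3436 0.2333 0.0231]
side mug 0.61 [ 0.5304 -0.4475  0.0571]
side mug 0.26 [ 0.5751 -0.1577  0.0048]
0.95
scene yellow [318.0231 183.2551] 1082 med [ 0.3047 -0.1747  0.0364] zmax [0.0301 0.0364 0.0713]
scene yellow [1
[... 1036 characters left out ...]
4] 1316 med [ 0.2962 -0.1777  0.0379] zmax [0.0314 0.0379 0.0728]
side orange [311.871  280.0323] 62 med [0.4721 0.1318 0.1202] zmax [0.1152 0.1202 0.1228]
side blue [365.2863  29.8455] 2822 med [ 0.6097 -0.7013  0.2021] zmax [0.1977 0.2021 0.2061]
side blue [401.6709 155.5316] 79 med [ 0.407  -0.4199  0.0123] zmax [0.002  0.0123 0.025 ]
side blue [400.6429 168.8878] 98 med [ 0.3923 -0.3596  0.0143] zmax [0.0035 0.0143 0.0228]
side blue [264.2986 227.3598] 1045 med [0.6253 0.0341 0.1317] zmax [0.1172 0.1317 0.1353]
side blue [ 99.0431 311.7095] 2344 med [0.9134 0.3123 0.0396] zmax [0.0036 0.0396 0.0711]
side blue [243.3112 347.1345] 1279 med [0.5561 0.3018 0.0769] zmax [0.0107 0.0769 0.1296]
```

```bash
python3 - <<'E'
from h import *
np.set_printoptions(precision=4,suppress=True)
V,U=np.mgrid[0:480,0:640]
for n in ['scene','side']:
    d=np.load(f'pics/{n}0_d.npy'); P=back(n,U.ravel(),V.ravel(),d.ravel()).reshape(480,640,3)
    m=(d>0)&(P[...,2]>.122)&(P[...,2]<.14)&(abs(P[...,0]-.59)<.2)&(abs(P[...,1]-.175)<.25)
    q=P[m]; rect=cv2.minAreaRect((q[:,:2]*1000).astype(np.float32)); print(n,'lid',rect,'z',np.median(q[:,2]))
    # cover on mat: plate z .022-.04 ; rib z >.045
    for nm,a,b in [('plate',.02,.04),('rib',.044,.07)]:
        m=(d>0)&(P[...,2]>a)&(P[...,2]<b)&(abs(P[...,0]-.51)<.08)&(abs(P[...,1]+.166)<.08)
        q=P[m]; rect=cv2.minAreaRect((q[:,:2]*1000).astype(np.float32)); print(n,nm,rect,'z',np.median(q[:,2]),len(q))
    m=(d>0)&(P[...,2]>.008)&(P[...,2]<.05)&(abs(P[...,0]-.385)<.07)&(abs(P[...,1]+.005)<.07)
    q=P[m]; print('adapter',cv2.minAreaRect((q[:,:2]*1000).astype(np.float32)))
print(r.observe()['ee_pos'])
E
```

```text
scene lid ((575.1511840820312, 156.2511749267578), (209.23666381835938, 301.1092529296875), 11.424237251281738) z 0.13074068865921493
scene plate ((505.8490295410156, -169.87161254882812), (81.79852294921875, 67.42096710205078), 5.889037132263184) z 0.029207746686712825 577
scene rib ((504.68927001953125, -169.1959228515625), (35.750938415527344, 16.78293228149414), 1.5990878343582153) z 0.05178395550645737 92
adapter ((382.8580017089844, -11.214981079101562), (34.81955337524414, 82.24313354492188), 11.342090606689453)
side lid ((575.1583251953125, 153.13717651367188), (210.57911682128906, 304.1578063964844), 11.301505088806152) z 0.13172049357558993
side plate ((507.238525390625, -173.10475158691406), (79.8169937133789, 70.11553192138672), 5.3803887367248535) z 0.030451893511546962 503
side rib ((507.27142333984375, -172.18539428710938), (33.49803924560547, 17.39698600769043), 4.358691692352295) z 0.05313320570860648 84
adapter ((373.9659118652344, -37.035987854003906), (118.73506927490234, 70.01649475097656), 60.632102966308594)
[ 0.2327 -0.6866  0.2326]
```

```bash
python3 - <<'E'
from h import *
from scipy.spatial.transform import Rotation as Ro
np.set_printoptions(precision=4,suppress=True)
s=r.observe(); R=Ro.from_quat(np.array(s['ee_rot'])[[1,2,3,0]]).as_matrix(); print(R)
V,U=np.mgrid[0:480,0:640]
for n in ['scene','side']:
    d=np.load(f'pics/{n}0_d.npy'); P=back(n,U.ravel(),V.ravel(),d.ravel()).reshape(480,640,3)
    m=(d>0)&(P[...,2]>.127)&(P[...,2]<.14)&(abs(P[...,0]-.59)<.2)&(abs(P[...,1]-.175)<.25)
    m=cv2.morphologyEx(m.astype(np.uint8),cv2.MORPH_OPEN,np.ones((15,15)))>0
    q=P[m]; c,sz,a=cv2.minAreaRect((q[:,:2]*1000).astype(np.float32)); print(n,c,sz,a)
    a=np.radians(a); ex=np.array([np.cos(a),np.sin(a)])
    print('hinge',np.array(c)+90*ex,'grip',np.array(c)-118*ex)
E
```

```text
[[-0.      0.321  -0.9471]
 [-0.     -0.9471 -0.321 ]
 [-1.      0.      0.0001]]
scene (589.1691284179688, 159.56695556640625) (181.43511962890625, 301.7302551269531) 12.48575210571289
hinge [677.0406 179.0247] grip [473.9599 134.0557]
side (589.4846801757812, 156.20176696777344) (180.28945922851562, 304.2872314453125) 11.555249214172363
hinge [677.6606 174.2299] grip [473.8763 132.5649]
```

Emit:
{"fn": "jog_arm", "kwargs": {
  "jaw": [60,60,60,60,60,60,60,60,60,60],
  "travel": [
    [20,37,5],
    [40,74,10],
    [60,111,15],
    [80,148,20],
    [100,185,20],
    [118,222,20],
    [135,260,20],
    [152,298,20],
    [170,335,20],
    [185,373,20]
  ],
  "twist": [-0.05,-0.117,-0.117,-0.117,-0.117,-0.117,-0.117,-0.117,-0.117,-0.117]
}}

```text
t: 1.78
ee_pos: [0.4182, -0.313, 0.253]
ee_rot: [0.074, 0.704, 0.074, -0.703]
wrist_force: [0.4, -0.1, 0.1]
finger_gap: 0.0601
```

Emit:
{"fn": "jog_arm", "kwargs": {
  "jaw": [60,60,60,60,60,60,60,60,60,60],
  "travel": [
    [7,40,0],
    [14,80,0],
    [21,120,0],
    [28,160,0],
    [34,200,0],
    [40,240,0],
    [45,280,0],
    [49,320,0],
    [52,360,0],
    [54,400,-5]
  ],
  "twist": [0,0,0,0,0,0,0,0,0,0]
}}

```text
t: 2.62
ee_pos: [0.4718, 0.0874, 0.2486]
ee_rot: [0.074, 0.704, 0.074, -0.702]
wrist_force: [1.4, -0.1, 0.1]
finger_gap: 0.0599
```

Emit:
{"fn": "jog_arm", "kwargs": {
  "jaw": [60,60,60],
  "travel": [
    [1,35,-5],
    [2,47,-8],
    [2,47,-8]
  ],
  "twist": [0,0,0]
}}

```text
t: 2.87
ee_pos: [0.4731, 0.1362, 0.2393]
ee_rot: [0.076, 0.703, 0.077, -0.703]
wrist_force: [-0.1, -0.2, 0.1]
finger_gap: 0.0602
```

```bash
python3 - <<'E'
from h import *
np.set_printoptions(precision=4,suppress=True)
s=r.observe(); p,d=shot('wrist','w1.png'); np.save('pics/w1_s.npy',s,allow_pickle=True)
print(s['t'],s['ee_pos'],s['ee_rot'])
for t in ['lid_grip','lid']:
    for k in r.find_in('wrist',t)[:3]: print(t,round(k['conf'],2),cam2world('wrist',k['xyz'],s)[0])
hsv=cv2.cvtColor(p,cv2.COLOR_RGB2HSV); m=cv2.inRange(hsv,(4,150,90),(17,255,255))
c,l,st,ce=cv2.connectedComponentsWithStats(m)
for i in range(1,c):
    if st[i,4]>100:
        v,u=np.where((l==i)&(d>0)); P=back('wrist',u,v,d[v,u],s); print(ce[i],st[i],np.median(P,0)); 
        q=P[P[:,2]>.1]; print(cv2.minAreaRect((q[:,:2]*1000).astype(np.float32)),np.percentile(q[:,2],98))
E
```

```text
2.8667 [0.4731 0.1362 0.2393] [ 0.0756  0.703   0.0765 -0.703 ]
lid_grip 0.95 [0.5606 0.1514 0.1267]
lid 0.83 [0.5624 0.149  0.1263]
[323.7244 228.0759] [308 217  33  21 606] [0.473  0.1351 0.1179]
((472.4751892089844, 134.85049438476562), (15.02737045288086, 22.916851043701172), 12.152989387512207) 0.11983091870974796
```

View pics/w1.png

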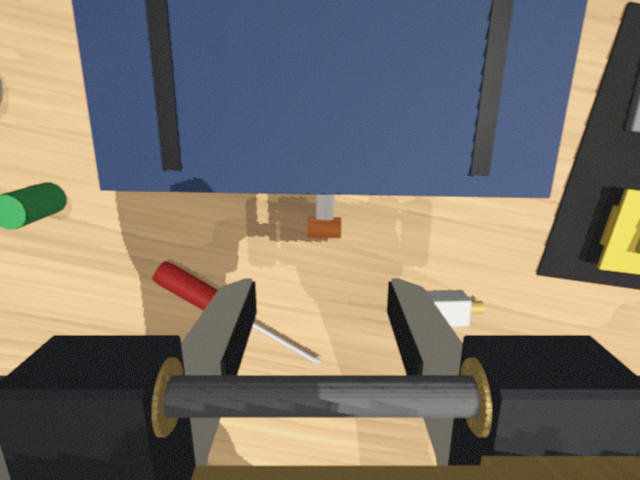

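Wrist picture: the orange pull is at (324,228), between the fingers. It measures (472.5, 135), top z 120, yaw 12.15°, which agrees with the fixed cameras. Descend and pinch.

Emit:
{"fn": "jog_arm", "kwargs": {
  "jaw": [60,60,60,60,60,30,20,15,15,15],
  "travel": [
    [-1,-1,-35],
    [-1,-1,-70],
    [-1,-1,-100],
    [-1,-1,-122],
    [-1,-1,-122],
    [-1,-1,-122],
    [-1,-1,-122],
    [-1,-1,-122],
    [-1,-1,-122],
    [-1,-1,-122]
  ],
  "twist": [0,0,0,0,0,0,0,0,0,0]
}}

```text
t: 3.85
ee_pos: [0.4729, 0.1313, 0.1188]
ee_rot: [0.074, 0.704, 0.074, -0.703]
wrist_force: [0.3, -0.6, 0.2]
finger_gap: 0.0312
```

```bash
python3 - <<'E'
import numpy as np
yaw=np.radians(12.1); ex=np.array([np.cos(yaw),np.sin(yaw)])
R=np.hypot(208,12); a0=np.arctan2(12,208)
for i in range(0,31):
    th=1.8*i/30
    dx=208-R*np.cos(th+a0); dz=R*np.sin(th+a0)-12
    print(i,round(th,2),np.round([dx*ex[0],dx*ex[1],dz]).astype(int).tolist())
E
```

```text
0 0.0 [0, 0, 0]
1 0.06 [1, 0, 12]
2 0.12 [3, 1, 25]
3 0.18 [5, 1, 37]
4 0.24 [9, 2, 49]
5 0.3 [13, 3, 61]
6 0.36 [17, 4, 73]
7 0.42 [22, 5, 84]
8 0.48 [28, 6, 95]
9 0.54 [35, 7, 105]
10 0.6 [42, 9, 115]
11 0.66 [50, 11, 125]
12 0.72 [58, 12, 134]
13 0.78 [67, 14, 143]
14 0.84 [76, 16, 151]
15 0.9 [86, 18, 158]
16 0.96 [96, 21, 165]
17 1.02 [107, 23, 172]
18 1.08 [118, 25, 177]
19 1.14 [129, 28, 182]
20 1.2 [141, 30, 186]
21 1.26 [152, 33, 190]
22 1.32 [164, 35, 192]
23 1.38 [176, 38, 195]
24 1.44 [188, 40, 196]
25 1.5 [201, 43, 196]
26 1.56 [213, 46, 196]
27 1.62 [225, 48, 195]
28 1.68 [237, 51, 193]
29 1.74 [249, 53, 191]
30 1.8 [261, 56, 188]
```

Emit:
{"fn": "jog_arm", "kwargs": {
  "jaw": [15,15,15,15,15,15],
  "travel": [
    [-1,3,-2],
    [-1,3,-2],
    [-1,3,-2],
    [-1,3,-2],
    [-1,3,-2],
    [-1,3,-2]
  ],
  "twist": [0,0,0,0,0,0]
}}

```text
t: 4.35
ee_pos: [0.4719, 0.1345, 0.1164]
ee_rot: [0.074, 0.704, 0.074, -0.703]
wrist_force: [-0.9, -0.7, 10.7]
finger_gap: 0.0234
```

Emit:
{"fn": "jog_arm", "kwargs": {
  "jaw": [15,15,15,15,15,15,15,15,15,15],
  "travel": [
    [0,0,4],
    [1,0,12],
    [3,1,25],
    [5,1,37],
    [9,2,49],
    [13,3,61],
    [17,4,73],
    [22,5,84],
    [28,6,95],
    [28,6,95]
  ],
  "twist": [0,0,0,0,0,0,0,0,0,0]
}}

```text
t: 5.18
ee_pos: [0.4998, 0.1401, 0.2125]
ee_rot: [0.074, 0.704, 0.074, -0.703]
wrist_force: [-0.3, -1.5, -2.3]
finger_gap: 0.0237
```

```bash
python3 - <<'E'
from h import *
shot('side','s2.png')
E
```

```text
(no output)
```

View pics/s2.png

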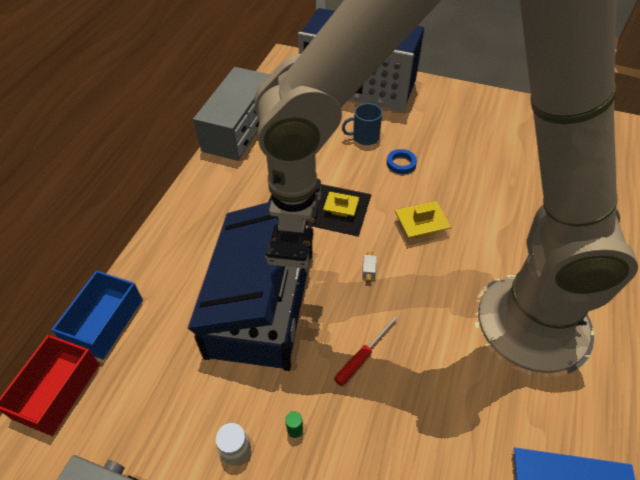

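The side view shows the lid rising with the gripper (lid edge around (250,240)–(200,325)). Gap 23.7 mm and low forces, so I'll carry on along the arc.

Emit:
{"fn": "jog_arm", "kwargs": {
  "jaw": [15,15,15,15,15,15,15,15,15,15],
  "travel": [
    [7,1,10],
    [14,3,20],
    [22,5,30],
    [30,6,39],
    [39,8,48],
    [48,10,56],
    [58,12,63],
    [68,15,70],
    [79,17,77],
    [90,19,82]
  ],
  "twist": [0,0,0,0,0,0,0,0,0,0]
}}

```text
t: 6.07
ee_pos: [0.588, 0.158, 0.2923]
ee_rot: [-0.075, -0.702, -0.073, 0.705]
wrist_force: [-4.1, -3.9, 6.2]
finger_gap: 0.0236
```

Emit:
{"fn": "jog_arm", "kwargs": {
  "jaw": [15,15,15,15,15,15,15,15,15,15],
  "travel": [
    [11,3,5],
    [23,5,9],
    [34,8,13],
    [46,10,15],
    [58,13,18],
    [70,15,19],
    [83,18,19],
    [95,21,19],
    [107,23,18],
    [119,26,16]
  ],
  "twist": [0,0,0,0,0,0,0,0,0,0]
}}

```text
t: 6.9
ee_pos: [0.7098, 0.1827, 0.3097]
ee_rot: [0.075, 0.704, 0.072, -0.702]
wrist_force: [1.8, -7.6, 9.4]
finger_gap: 0.0234
```

Emit:
{"fn": "jog_arm", "kwargs": {
  "jaw": [15,15,15,15],
  "travel": [
    [10,1,-1],
    [18,2,-2],
    [23,3,-4],
    [23,3,-4]
  ],
  "twist": [0,0,0,0]
}}

```text
t: 7.23
ee_pos: [0.733, 0.1872, 0.3046]
ee_rot: [0.074, 0.704, 0.073, -0.703]
wrist_force: [2.6, -5.3, 6.2]
finger_gap: 0.0236
```

Now release and lift clear, then look into the case.

Emit:
{"fn": "jog_arm", "kwargs": {
  "jaw": [60,60,60,60,60,60,60,60],
  "travel": [
    [0,0,0],
    [0,0,0],
    [0,0,0],
    [0,0,0],
    [0,0,10],
    [0,0,35],
    [-5,0,70],
    [-30,-5,95]
  ],
  "twist": [0,0,0,0,0,0,0,0]
}}

```text
t: 7.9
ee_pos: [0.7031, 0.184, 0.4012]
ee_rot: [0.074, 0.704, 0.074, -0.703]
wrist_force: [-1.5, 0.3, -0.3]
finger_gap: 0.06
```

```bash
python3 - <<'E'
from h import *
np.set_printoptions(precision=4,suppress=True)
shot('scene','c3.png');shot('side','s3.png')
for n in ['scene','side']:
    for t in ['bay','seat','lid_grip','bay_mouth']:
        for k in r.find_in(n,t)[:3]: print(n,t,round(k['conf'],2),cam2world(n,k['xyz'])[0])
E
```

```text
scene bay 0.59 [0.5632 0.1515 0.0939]
scene seat 0.76 [0.5458 0.1463 0.0955]
scene lid_grip 0.65 [0.721  0.2106 0.2446]
scene lid_grip 0.5 [ 0.531  -0.4458  0.0595]
scene bay_mouth 0.83 [0.5655 0.1499 0.0941]
side bay 0.69 [0.5777 0.1569 0.0913]
side seat 0.69 [0.5611 0.1498 0.0979]
side lid_grip 0.6 [ 0.3825 -0.005   0.03  ]
side bay_mouth 0.84 [0.5803 0.1536 0.0927]
side bay_mouth 0.71 [ 0.3996 -0.3844  0.0237]
```

View pics/s3.png

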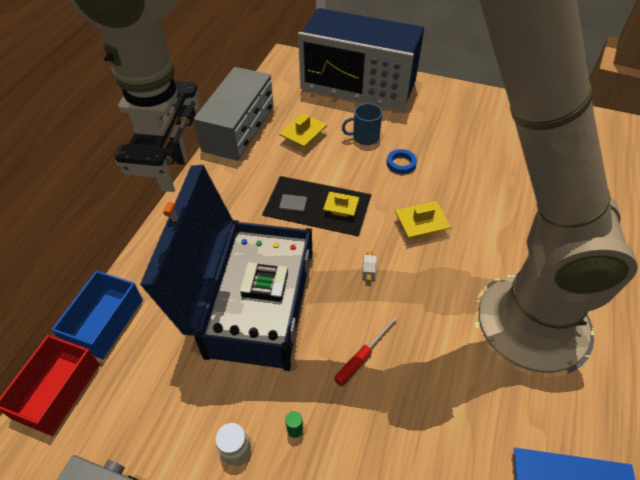

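View pics/c3.png

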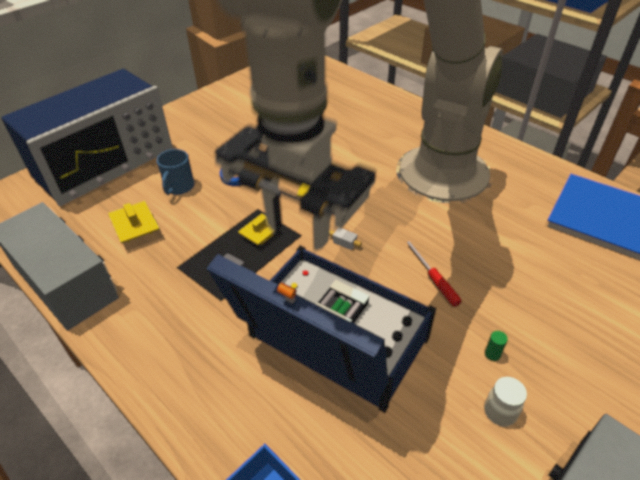

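Emit:
{"fn": "jog_arm", "kwargs": {
  "jaw": [60,60,60,60,60,60,60,60,60],
  "travel": [
    [-35,-7,0],
    [-70,-15,0],
    [-105,-23,-10],
    [-130,-29,-40],
    [-130,-29,-75],
    [-130,-29,-105],
    [-130,-29,-125],
    [-130,-29,-125],
    [-130,-29,-125]
  ],
  "twist": [0,0,0,0,0,0,0,0,0]
}}

```text
t: 9.15
ee_pos: [0.5711, 0.1542, 0.2738]
ee_rot: [-0.074, -0.702, -0.074, 0.704]
wrist_force: [-0.4, -0.4, 0.4]
finger_gap: 0.0602
```

```bash
python3 - <<'E'
from h import *
np.set_printoptions(precision=4,suppress=True)
s=r.observe(); p,d=shot('wrist','w4.png'); np.save('pics/w4_s.npy',s,allow_pickle=True)
print(s['t'],s['ee_pos'],s['ee_rot'])
for t in ['bay','seat','bay_mouth']:
    for k in r.find_in('wrist',t)[:3]: print(t,round(k['conf'],2),cam2world('wrist',k['xyz'],s)[0])
p,d=shot('scene','c4.png')
hsv=cv2.cvtColor(p,cv2.COLOR_RGB2HSV); m=cv2.inRange(hsv,(4,150,90),(17,255,255))
c,l,st,ce=cv2.connectedComponentsWithStats(m)
for i in range(1,c):
    if st[i,4]>40:
        v,u=np.where((l==i)&(d>0)); P=back('scene',u,v,d[v,u],s); print(ce[i],st[i],np.median(P,0)); 
E
```

```text
9.15 [0.5711 0.1542 0.2738] [-0.0742 -0.7023 -0.0739  0.7041]
bay 0.87 [0.5813 0.1451 0.0908]
bay 0.35 [0.5185 0.4478 0.031 ]
seat 0.56 [0.5977 0.1474 0.0932]
seat 0.43 [0.3383 0.2042 0.0187]
seat 0.34 [0.6972 0.1743 0.1114]
bay_mouth 0.81 [0.5772 0.1512 0.0964]
[635.5526  83.6447] [630  79  10  11  76] [-0.4962  0.2539  0.1557]
[447.4253 283.6322] [431 267  31  40  87] [0.3345 0.243  0.0238]
[286.3529 290.0529] [278 283  17  16 170] [0.7364 0.1917 0.3061]
```

View pics/w4.png

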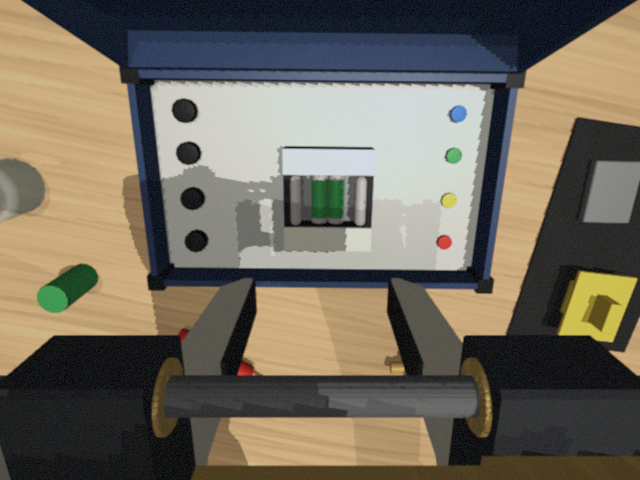

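The lid stands on its stop: pull at (0.736,0.192,0.306), against 0.735/0.19/0.30 expected at 1.8 rad. In the wrist picture the bay is at (328,200), white strips at rows ~160 and ~240, catch bars at columns 295 and 361.

```bash
cat > bay.py <<'E'
from h import *
np.set_printoptions(precision=4,suppress=True)
def bay(f):
    V,U=np.mgrid[0:480,0:640]
    s=np.load(f'pics/{f}_s.npy',allow_pickle=True).item(); p=cv2.imread(f'pics/{f}.png'); d=np.load(f'pics/{f}_d.npy')
    P=back('wrist',U.ravel(),V.ravel(),d.ravel(),s).reshape(480,640,3)
    m=(d>0)&(P[...,2]>.0885)&(P[...,2]<.10)&(abs(P[...,0]-.58)<.07)&(abs(P[...,1]-.152)<.065)
    q=P[m]; print('all',cv2.minAreaRect((q[:,:2]*1000).astype(np.float32)),np.median(q[:,2]))
    g=p.min(2)
    mm=(m&(P[...,2]>.0915)).astype(np.uint8); c,l,st,ce=cv2.connectedComponentsWithStats(mm)
    for i in range(1,c):
        if st[i,4]>60:
            q=P[l==i]; print(ce[i],st[i],cv2.minAreaRect((q[:,:2]*1000).astype(np.float32)),np.median(q,0))
    m=(d>0)&(P[...,2]<.08)&(P[...,2]>.06)&(abs(P[...,0]-.58)<.12)&(abs(P[...,1]-.152)<.16)
    print('panel z',np.median(P[m][:,2]))
if __name__=='__main__':
    import sys; bay(sys.argv[1])
E
python3 bay.py w4
```

```text
all ((561.41357421875, 141.27285766601562), (120.96102905273438, 87.67452239990234), 11.609966278076172) 0.0933240382056948
[327.9737 198.1378] [ 283  149   93  103 5632] ((576.1674194335938, 150.13922119140625), (88.400634765625, 76.03545379638672), 11.365099906921387) [0.5825 0.1507 0.0934]
[368.0498 282.0995] [348 279  35   9 201] ((512.024658203125, 102.22147369384766), (5.473361968994141, 30.705589294433594), 5.672644138336182) [0.5122 0.0986 0.0977]
panel z 0.06873098416268286
```

```bash
python3 - <<'E'
import cv2
p=cv2.imread('pics/w4.png')[120:270,250:410]; cv2.imwrite('pics/w4c.png',cv2.resize(p,None,fx=4.5,fy=4,interpolation=cv2.INTER_CUBIC))
E
```

```text
(no output)
```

View pics/w4c.png

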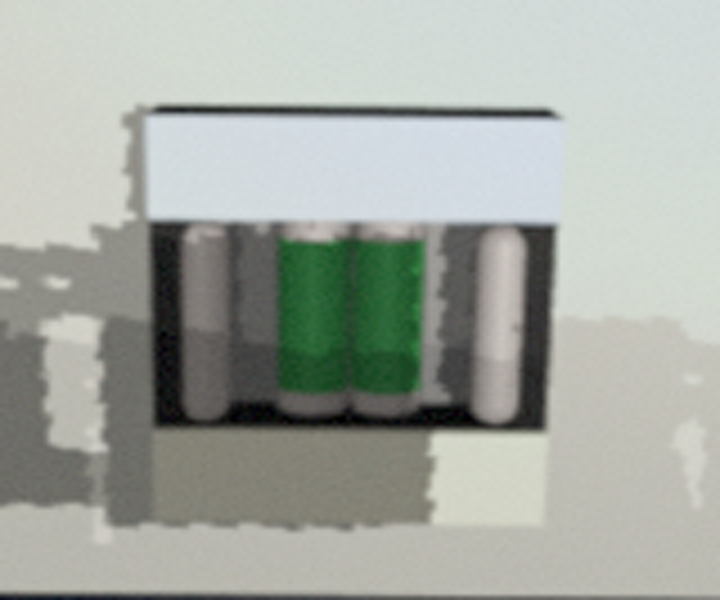

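Bay: outline 88.4 x 76.0 mm (as specified), centre (576.2,150.1), yaw 11.4°, top z 93.4–95. Panel reads 69 (expected 70). Now over to the cover.

Emit:
{"fn": "jog_arm", "kwargs": {
  "jaw": [60,60,60,60,60,60,60,60,60,60],
  "travel": [
    [-7,-38,0],
    [-14,-76,0],
    [-22,-114,0],
    [-30,-152,0],
    [-38,-190,0],
    [-46,-228,-10],
    [-54,-266,-20],
    [-60,-304,-25],
    [-64,-324,-25],
    [-64,-324,-25]
  ],
  "twist": [0,-0.05,-0.12,-0.12,-0.12,-0.12,-0.12,-0.12,-0.12,-0.12]
}}

```text
t: 10.23
ee_pos: [0.5061, -0.1753, 0.2502]
ee_rot: [0.03, 0.707, 0.028, -0.706]
wrist_force: [0.2, 0.6, 0.3]
finger_gap: 0.06
```

```bash
cat > cov.py <<'E'
from h import *
np.set_printoptions(precision=4,suppress=True)
def cov(f,cx,cy,z0,ex=.07):
    V,U=np.mgrid[0:480,0:640]
    s=np.load(f'pics/{f}_s.npy',allow_pickle=True).item(); d=np.load(f'pics/{f}_d.npy')
    P=back('wrist',U.ravel(),V.ravel(),d.ravel(),s).reshape(480,640,3)
    p=cv2.imread(f'pics/{f}.png'); hsv=cv2.cvtColor(p,cv2.COLOR_BGR2HSV); Y=cv2.inRange(hsv,(20,120,40),(36,255,255))>0
    for nm,a,b in [('plate',z0+.020,z0+.033),('rib',z0+.044,z0+.056)]:
        m=Y&(d>0)&(P[...,2]>a)&(P[...,2]<b)&(abs(P[...,0]-cx)<ex)&(abs(P[...,1]-cy)<ex)
        q=P[m]; print(nm,cv2.minAreaRect((q[:,:2]*1000).astype(np.float32)),'z',np.median(q[:,2]),len(q))
if __name__=='__main__':
    s=r.observe(); p,d=shot('wrist','w5.png'); np.save('pics/w5_s.npy',s,allow_pickle=True)
    print(s['t'],s['ee_pos'],s['ee_rot'])
    for t in ['cover','cover_center']:
        for k in r.find_in('wrist',t)[:3]: print(t,round(k['conf'],2),cam2world('wrist',k['xyz'],s)[0])
    cov('w5',.507,-.170,.004)
E
python3 cov.py
```

```text
10.2333 [ 0.5061 -0.1753  0.2502] [ 0.03    0.7066  0.0284 -0.7064]
cover 0.91 [ 0.5138 -0.1741  0.028 ]
cover 0.81 [ 0.3285 -0.1789  0.0355]
cover 0.66 [ 0.6736 -0.3915  0.0351]
cover_center 0.75 [ 0.6698 -0.392   0.0355]
cover_center 0.67 [ 0.5057 -0.1729  0.0303]
cover_center 0.63 [ 0.3265 -0.1825  0.0306]
plate ((505.411376953125, -171.13983154296875), (80.18022155761719, 64.10125732421875), 4.926951885223389) z 0.027578929150631232 4997
rib ((505.60357666015625, -170.93197631835938), (33.54222106933594, 11.683900833129883), 4.765758037567139) z 0.05154109518245861 497
```

View pics/w5.png

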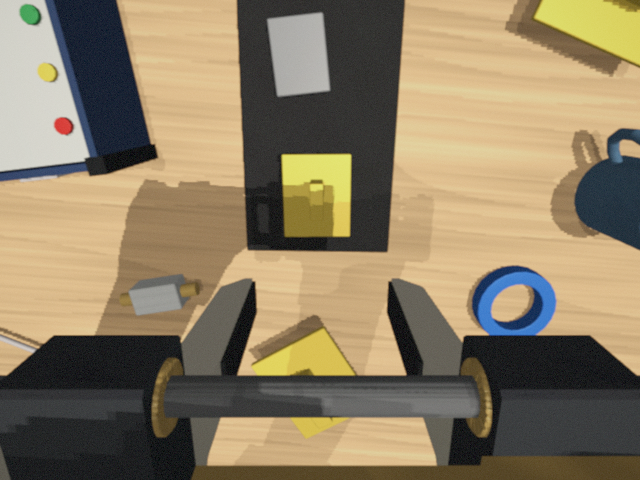

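The cover on the mat is at (317,195) in the wrist picture: plate 80.2 x 64.1, so it's the smallest one. Centre (505.5,-171.0), yaw 4.85°, tool already square to it within 0.2°. Descend.

Emit:
{"fn": "jog_arm", "kwargs": {
  "jaw": [45,45,45,45,45,45,45],
  "travel": [
    [-1,4,-35],
    [-1,4,-70],
    [-1,4,-105],
    [-1,4,-135],
    [-1,4,-160],
    [-1,4,-170],
    [-1,4,-170]
  ],
  "twist": [0,0,0,0,0,0,0]
}}

```text
t: 10.97
ee_pos: [0.506, -0.1639, 0.0779]
ee_rot: [-0.032, -0.705, -0.033, 0.707]
wrist_force: [-0.3, 0.2, -0.5]
finger_gap: 0.0453
```

The measured y differs from what I expected, because the arm was still settling during that picture. Look again now it is at rest.

```bash
python3 - <<'E'
from cov import *
for f in ['w6','w7']:
    s=r.observe(); p,d=shot('wrist',f+'.png'); np.save(f'pics/{f}_s.npy',s,allow_pickle=True)
    print(s['t'],s['ee_pos'],s['ee_rot'],s['dq'])
    cov(f,.507,-.170,.004)
E
```

```text
10.9667 [ 0.506  -0.1639  0.0779] [-0.0321 -0.7053 -0.0332  0.7074] [ 0.0108 -0.0542  0.0033 -0.0242 -0.0046  0.048   0.0083]
plate ((505.2856140136719, -171.1350555419922), (80.5776596069336, 64.18981170654297), 4.9592976570129395) z 0.02758583951514036 13326
rib ((505.531005859375, -171.18328857421875), (34.489437103271484, 11.93169116973877), 5.193412780761719) z 0.05151849982103526 1617
11.0167 [ 0.5066 -0.1645  0.0794] [-0.0321 -0.7059 -0.0327  0.7068] [ 0.0098 -0.0401  0.005  -0.0118 -0.0019  0.0153  0.0017]
plate ((505.183837890625, -171.07110595703125), (80.820556640625, 64.23274993896484), 4.92918062210083) z 0.0275955590228359 13205
rib ((505.7323913574219, -171.2492218017578), (34.385498046875, 11.6403226852417), 5.333456039428711) z 0.051520751865358955 1575
```

View pics/w7.png

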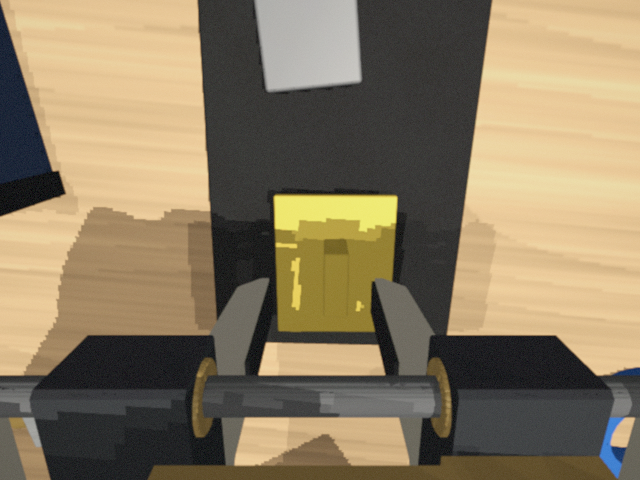

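Consistent: the cover is at (505.4,-171.1). The rib (col 336) is to the right of the jaw centre (321). Correct 6.5 mm, go down, close.

Emit:
{"fn": "jog_arm", "kwargs": {
  "jaw": [45,45,45,45,45,4,4,4,4,4],
  "travel": [
    [-1,-6.5,0],
    [-1,-6.5,-10],
    [-1,-6.5,-25],
    [-1,-6.5,-34],
    [-1,-6.5,-34],
    [-1,-6.5,-34],
    [-1,-6.5,-34],
    [-1,-6.5,-34],
    [-1,-6.5,-34],
    [-1,-6.5,-34]
  ],
  "twist": [0,0,0,0,0,0,0,0,0,0]
}}

```text
t: 11.9
ee_pos: [0.5055, -0.1723, 0.046]
ee_rot: [0.032, 0.707, 0.032, -0.706]
wrist_force: [0.0, 0.0, 0.1]
finger_gap: 0.0159
```

Emit:
{"fn": "jog_arm", "kwargs": {
  "jaw": [4,4,4,4],
  "travel": [
    [0,0,0],
    [0,0,0],
    [0,0,0],
    [0,0,0]
  ],
  "twist": [0,0,0,0]
}}

```text
t: 12.23
ee_pos: [0.5054, -0.1723, 0.0459]
ee_rot: [0.032, 0.707, 0.032, -0.706]
wrist_force: [-0.9, -0.1, 6.0]
finger_gap: 0.0118
```

Rib gripped (gap 11.8 mm). Lift and carry over to the bay.

Emit:
{"fn": "jog_arm", "kwargs": {
  "jaw": [4,4,4,4,4,4,4,4,4,4],
  "travel": [
    [0,0,10],
    [0,0,40],
    [0,0,75],
    [0,0,110],
    [5,20,130],
    [12,52,140],
    [19,84,140],
    [26,116,140],
    [33,148,140],
    [40,180,140]
  ],
  "twist": [0,0,0,0,0,0.05,0.113,0.113,0.113,0.113]
}}

```text
t: 13.07
ee_pos: [0.5451, 0.0091, 0.1864]
ee_rot: [0.072, 0.704, 0.071, -0.703]
wrist_force: [0.8, 0.3, -0.7]
finger_gap: 0.0115
```

Emit:
{"fn": "jog_arm", "kwargs": {
  "jaw": [4,4,4,4,4,4,4,4],
  "travel": [
    [7,34,0],
    [14,68,0],
    [21,100,0],
    [27,125,0],
    [30,138,0],
    [30.5,141,0],
    [30.5,141,0],
    [30.5,141,0]
  ],
  "twist": [0,0,0,0,0,0,0,0]
}}

```text
t: 13.73
ee_pos: [0.5754, 0.1467, 0.1856]
ee_rot: [-0.071, -0.703, -0.071, 0.704]
wrist_force: [-0.1, 0.5, -0.5]
finger_gap: 0.0117
```

```bash
python3 - <<'E'
from h import *
np.set_printoptions(precision=4,suppress=True)
s=r.observe(); p,d=shot('wrist','w8.png'); np.save('pics/w8_s.npy',s,allow_pickle=True); s1=r.observe(); shot('side','s8.png')
print(s['t'],s['ee_pos'],s['ee_rot'],s1['ee_pos'],s['wrist_force'],s['finger_gap'])
V,U=np.mgrid[0:480,0:640]
P=back('wrist',U.ravel(),V.ravel(),d.ravel(),s).reshape(480,640,3)
hsv=cv2.cvtColor(p,cv2.COLOR_RGB2HSV); Y=cv2.inRange(hsv,(20,110,30),(36,255,255))>0
for a,b in [(.160,.185),(.185,.22)]:
    m=Y&(d>0)&(P[...,2]>a)&(P[...,2]<b)&(abs(P[...,0]-.576)<.08)&(abs(P[...,1]-.15)<.08)
    q=P[m]; print(len(q), cv2.minAreaRect((q[:,:2]*1000).astype(np.float32)) if len(q)>10 else '',np.median(q[:,2]))
E
```

```text
13.7333 [0.5754 0.1467 0.1856] [-0.0714 -0.7032 -0.0706  0.7038] [0.5755 0.1464 0.1857] [-0.089   0.496  -0.5126] 0.011668338546117745
11989 ((575.4063110351562, 147.08914184570312), (80.53087615966797, 63.89984130859375), 11.494260787963867) 0.16719949345806276
2409 ((576.8696899414062, 139.81304931640625), (34.577396392822266, 28.532541275024414), 8.30817699432373) 0.19114996575880583
```

View pics/w8.png

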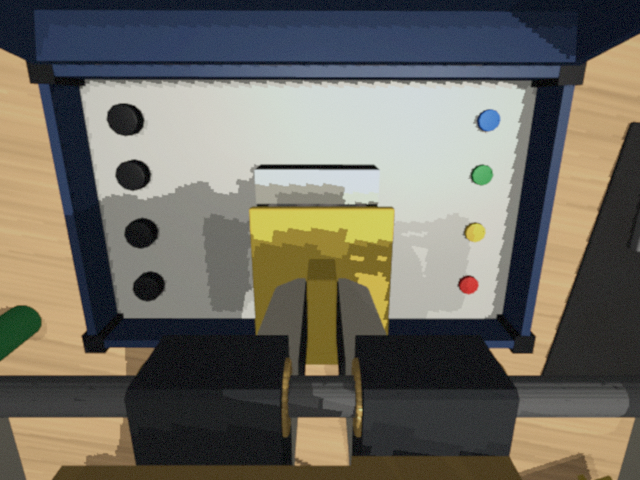

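View pics/s8.png

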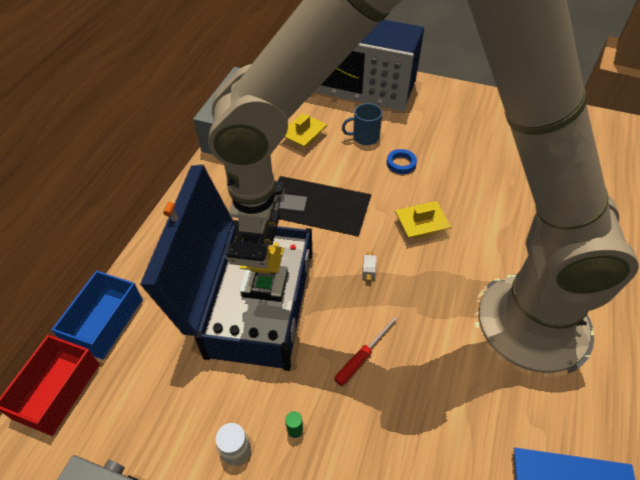

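Cover in hand: centre (575.4,147.1), yaw 11.5°. The far seat strip is still visible at rows 168–205, so I'll use it to cross-check the bay position.

```bash
python3 - <<'E'
from h import *
np.set_printoptions(precision=4,suppress=True)
a=np.radians(11.45); ex=np.array([np.cos(a),np.sin(a)]); ey=np.array([-ex[1],ex[0]])
V,U=np.mgrid[0:480,0:640]
for f in ['w4','w8']:
    s=np.load(f'pics/{f}_s.npy',allow_pickle=True).item(); d=np.load(f'pics/{f}_d.npy')
    P=back('wrist',U.ravel(),V.ravel(),d.ravel(),s).reshape(480,640,3)
    q=P[(d>0)&(P[...,2]>.0905)&(P[...,2]<.099)&(abs(P[...,0]-.6)<.04)&(abs(P[...,1]-.155)<.06)]
    rel=(q[:,:2]-[.5762,.1501])
    X=rel@ex; Y=rel@ey; k=X>.026; print(f,'z',np.median(q[k][:,2]),'xmax',np.percentile(X,[99,100]),'y range',np.percentile(Y[k],[0,1,99,100]),'mid',np.percentile(Y[k],[.5,99.5]).mean())
E
```

```text
w4 z 0.09361440616211127 xmax [0.0439 0.0442] y range [-0.038  -0.0372  0.0372  0.0377] mid -0.0001472561001935671
w8 z 0.0936064807627354 xmax [0.044  0.0442] y range [-0.038  -0.0373  0.0373  0.0381] mid -1.624561222537957e-05
```

Emit:
{"fn": "jog_arm", "kwargs": {
  "jaw": [4,4,4,4,4],
  "travel": [
    [0.8,3,0],
    [0.8,3,-20],
    [0.8,3,-38],
    [0.8,3,-42],
    [0.8,3,-42]
  ],
  "twist": [0,0,0,0,0]
}}

```text
t: 14.25
ee_pos: [0.5759, 0.1509, 0.1426]
ee_rot: [-0.072, -0.703, -0.071, 0.704]
wrist_force: [0.7, -0.0, -0.4]
finger_gap: 0.0115
```

```bash
cat > held.py <<'E'
from h import *
import sys
np.set_printoptions(precision=4,suppress=True)
f=sys.argv[1]
s=r.observe(); p,d=shot('wrist',f+'.png'); np.save(f'pics/{f}_s.npy',s,allow_pickle=True)
print(s['t'],s['ee_pos'],s['ee_rot'],s['wrist_force'],s['finger_gap'],abs(s['dq']).max())
V,U=np.mgrid[0:480,0:640]
P=back('wrist',U.ravel(),V.ravel(),d.ravel(),s).reshape(480,640,3)
hsv=cv2.cvtColor(p,cv2.COLOR_RGB2HSV); Y=cv2.inRange(hsv,(20,110,30),(36,255,255))>0
z=s['ee_pos'][2]-.0185
m=Y&(d>0)&(abs(P[...,2]-z)<.010)&(abs(P[...,0]-.576)<.08)&(abs(P[...,1]-.15)<.08)
q=P[m]; print(len(q), cv2.minAreaRect((q[:,:2]*1000).astype(np.float32)),np.median(q[:,2]))
E
python3 held.py w9
```

```text
14.25 [0.5759 0.1509 0.1426] [-0.0715 -0.7026 -0.071   0.7044] [ 0.6854 -0.0187 -0.4035] 0.011492675489930422 0.02624611492162605
11832 ((575.7821655273438, 151.15318298339844), (80.6181411743164, 64.1812515258789), 11.64475154876709) 0.12413379710923542
```

View pics/w9.png

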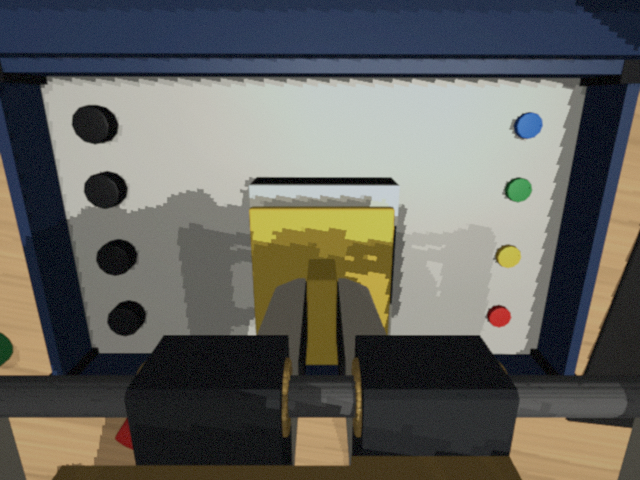

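Cover (575.8,151.2) over the bay (576.2,150.1), yaw within 0.3°. Plate top is about 25.5 mm above home. Start the insertion.

Emit:
{"fn": "jog_arm", "kwargs": {
  "jaw": [4,4,4,4,4],
  "travel": [
    [0.2,-1,-3],
    [0.2,-1,-6],
    [0.2,-1,-9],
    [0.2,-1,-12],
    [0.2,-1,-12]
  ],
  "twist": [0,0,0,0,0]
}}

```text
t: 14.72
ee_pos: [0.5766, 0.1507, 0.1313]
ee_rot: [-0.072, -0.703, -0.072, 0.704]
wrist_force: [0.4, 0.6, -0.3]
finger_gap: 0.0119
```

Emit:
{"fn": "jog_arm", "kwargs": {
  "jaw": [4,4,4,4,4,4],
  "travel": [
    [0,0,-2],
    [0,0,-4],
    [0,0,-6],
    [0,0,-8],
    [0,0,-9],
    [0,0,-9]
  ],
  "twist": [0,0,0,0,0,0]
}}

```text
t: 15.22
ee_pos: [0.5776, 0.1506, 0.123]
ee_rot: [0.071, 0.704, 0.071, -0.703]
wrist_force: [1.9, -1.6, 2.0]
finger_gap: 0.0118
```

Emit:
{"fn": "jog_arm", "kwargs": {
  "jaw": [4,4,4,4,4],
  "travel": [
    [0,0,-2],
    [0,0,-4],
    [0,0,-5],
    [0,0,-6],
    [0,0,-6]
  ],
  "twist": [0,0,0,0,0]
}}

```text
t: 15.63
ee_pos: [0.5764, 0.1502, 0.117]
ee_rot: [-0.072, -0.703, -0.071, 0.704]
wrist_force: [-1.0, -2.9, 9.4]
finger_gap: 0.0117
```

```bash
python3 held.py w10
```

```text
15.6333 [0.5764 0.1502 0.117 ] [-0.0717 -0.7032 -0.0712  0.7038] [-1.0192 -2.9125  9.3671] 0.011742063428691128 0.00413490992961329
11885 ((576.739501953125, 150.70999145507812), (79.8778076171875, 67.42293548583984), 11.550061225891113) 0.09861102784441216
```

Plate top (98.6) is 5.0 mm above the strips as the same camera reads them (93.6). That is the plate thickness, so it's home. Push a little harder.

Emit:
{"fn": "jog_arm", "kwargs": {
  "jaw": [4,4,4,4],
  "travel": [
    [0,0,-0.5],
    [0,0,-0.8],
    [0,0,-0.8],
    [0,0,-0.8]
  ],
  "twist": [0,0,0,0]
}}

```text
t: 16.02
ee_pos: [0.5764, 0.1502, 0.1169]
ee_rot: [-0.072, -0.703, -0.071, 0.704]
wrist_force: [-3.4, -3.3, 16.1]
finger_gap: 0.0121
```

```bash
python3 held.py w11; python3 - <<'E'
from h import *
shot('side','s11.png');p,d=shot('scene','c11.png');s=r.observe();print(s['wrist_force'],s['ee_pos'])
hsv=cv2.cvtColor(p,cv2.COLOR_RGB2HSV); m=cv2.inRange(hsv,(4,150,90),(17,255,255)); m[:270]=0;m[320:]=0;m[:,:250]=0;m[:,320:]=0
v,u=np.where((m>0)&(d>0)); print('pull',np.median(back('scene',u,v,d[v,u]),0))
E
```

```text
16.0167 [0.5764 0.1502 0.1169] [-0.0716 -0.7033 -0.0712  0.7037] [-3.3706 -3.322  16.1257] 0.01207076993301472 0.0019942100137589
11854 ((576.7757568359375, 150.714111328125), (79.63247680664062, 67.39668273925781), 11.541253089904785) 0.0985887877045317
[-3.1257453  -3.94149215 17.32598261] [0.57635621 0.15018318 0.11694339]
pull [0.73628783 0.19191592 0.30618459]
```

View pics/w11.png

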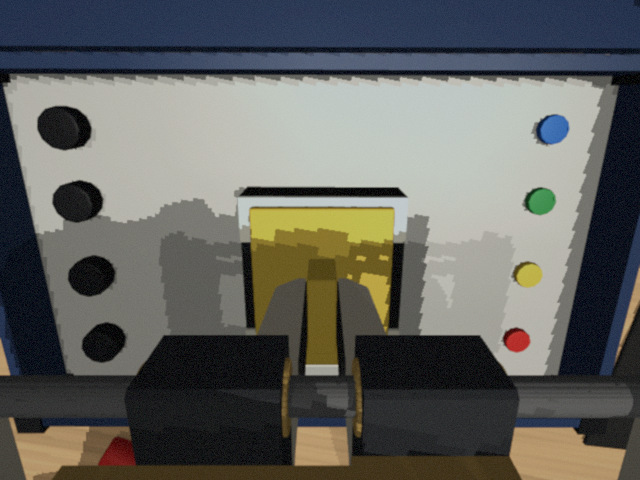

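View pics/s11.png

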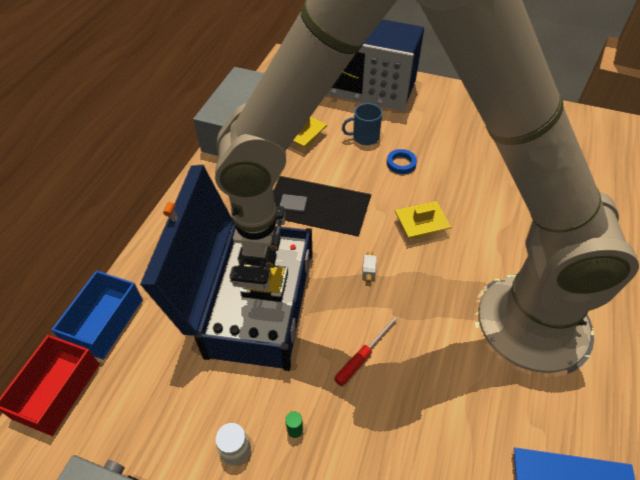

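The wrist view shows the plate centred on the seat (250–394 inside strip 238–406), and the lid is open. The push has crept up to 17 N, so I'll ease it slightly to land in 10–15 N.

Emit:
{"fn": "jog_arm", "kwargs": {
  "jaw": [4,4,4,4],
  "travel": [
    [0,0,0.5],
    [0,0,0.5],
    [0,0,0.5],
    [0,0,0.5]
  ],
  "twist": [0,0,0,0]
}}

```text
t: 16.5
ee_pos: [0.5764, 0.1502, 0.1169]
ee_rot: [-0.072, -0.703, -0.071, 0.704]
wrist_force: [-3.0, -2.5, 11.8]
finger_gap: 0.0117
```

Emit:
{"fn": "jog_arm", "kwargs": {
  "jaw": [4,4,4,4,4,4],
  "travel": [
    [0,0,0],
    [0,0,0],
    [0,0,0],
    [0,0,0],
    [0,0,0],
    [0,0,0]
  ],
  "twist": [0,0,0,0,0,0]
}}

```text
t: 17.0
ee_pos: [0.5764, 0.1502, 0.1169]
ee_rot: [-0.072, -0.703, -0.071, 0.704]
wrist_force: [-2.1, -4.0, 11.4]
finger_gap: 0.0116
```

Steady at about 11.5 N. One last check, then hand in.

```bash
python3 held.py w12; python3 - <<'E'
from h import *
for n in ['blank','adapter','driver','mug']:
    pass
s=r.observe(); print(s['t'],s['wrist_force'],s['finger_gap'])
print(r.sign_off())
E
```

```text
17.0 [0.5764 0.1502 0.1169] [-0.0717 -0.7033 -0.0712  0.7037] [-2.0837 -3.9853 11.384 ] 0.011639336289490761 0.0007549273219420308
11875 ((576.6109008789062, 150.7427215576172), (79.81626892089844, 67.3155746459961), 11.619196891784668) 0.09859789084414047
17.05 [-1.83489282 -3.62196529 10.78720296] 0.012016120869228616
the job is handed in; nothing more can be done
None
```

I opened the lid onto its stop, took the smallest cover off the mat and pressed it home on the bay. I handed the job in at 17 s with the fingers still pressing the cover at about 11 N.

- **Lid:** the pull measured (0.736, 0.192, 0.306) after the press, the same as right after opening. That matches about 1.8 rad.
- **Cover position:** its centre is within about 1 mm of the bay centre, and its yaw is 11.6° against the bay's 11.4°.
- **Cover height:** the plate top is 5.0 mm above the seat strips in the same camera. That equals the plate thickness, so the cover is seated.
- **Push:** it crept up to 17 N, above the 10 to 15 N asked. I eased it by 0.5 mm, and it then read between 10.8 and 11.8 N.
- **Disagreements:** the wrist camera reads heights about 1.5 mm low, so I used height differences. The first picture of the cover was taken with the arm still settling, 6.7 mm off its commanded y. A second picture at rest gave the same cover position. I never saw a clear 10 N peak from the catches; the only reading in that range was 2 N, so the snap is inferred from the height.
- **Other things on the bench:** none looked moved in the last side view, but I did not measure them again at the end.

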